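Nest the kidney dishes on the cork mat

TASK

Tidy the three white kidney dishes into one nested pile: leave the one on the cork mat where it stands, and set the two loose ones onto it one after the other (either first), each turned so that its outline matches the dish below and its foot drops fully home. Set them down gently rather than dropping or ramming them, and do not disturb the other things on the bench.

Things in the scene. Friction and masses are not known exactly. Their poses are not given: they have to be found in the camera images.
- mat: round cork mat fixed to the bench, 200 mm across, 6 mm thick, somewhere at the left, middle or right of the working area; origin at the centre of its underside, z up.
- dish_base: white enamel kidney dish on the cork mat; all three are alike: 153 mm long (x), 75 wide, 50 high, 0.2 to 0.45 kg. Outline: all within 28 mm of an arc of radius 75 mm centred at x 0, y -75, reaching 40 degrees either side of the origin. Origin: waist centre on the bottom plane; +y bulging side, -y hollow side, z up.
- dish_a: loose kidney dish upright on the bench, shape and axes as dish_base. Upright rim band from z = 22 to 50 mm, wall 4 mm. At the waist (x = 0) its outer faces are flat for about 20 mm and parallel, at y = +27 and -29 mm: a 56 mm grip along y, centred at y = -1. Under the band a shoulder steps in 6.5 mm to a foot that tapers 3 mm more to the bottom.
- dish_b: other loose kidney dish, shape and axes as dish_base. Any dish's foot enters the open top of another when their yaws match (end for end does not fit), with 5 mm play all round at first and 2.5 mm when home, where the shoulder rests on the rim below: upper origin 28 mm above the lower one, x and y axes agreeing.
- bowl: terracotta bowl, 150 mm across, 60 mm high; loose, a bystander; origin at its underside near the middle.
- brush: red plastic grooming brush with black bristles down, about 155 x 50 x 34 mm; loose, a bystander; origin at its underside near the middle.
- clipper: steel nail clipper lying flat, about 130 x 25 x 12 mm; loose, a bystander; origin at its underside near the middle.
- rake: small hand rake with wooden handle lying flat, about 210 x 75 x 22 mm; loose, a bystander; origin at its underside near the middle.
- tub: lidded plastic tub, 136 x 176 x 96 mm; loose, a bystander; origin at its underside near the middle.
- bottle: amber bottle, 64 mm across, 170 mm high; loose, a bystander; origin at its underside near the middle.

How it is judged:
On the way, in this order (a step that is already met when the one before it is completed fails the run):
1. one loose dish is fully nested in the dish on the mat and released (((z of dish_a in the frame of dish_base between 0.025 and 0.0305 m and horizontal distance between dish_a and dish_base below 0.006 m and angle between the x axis of dish_a and the x axis of dish_base, either way round below 0.1 rad and angle between the z axis of dish_a and the z axis of dish_base, either way round below 0.05 rad and linear speed of dish_a below 0.02 m/s and angular speed of dish_a below 0.1 rad/s and contact force between the fingers and dish_a below 0.1 N) or (z of dish_b in the frame of dish_base between 0.025 and 0.0305 m and horizontal distance between dish_b and dish_base below 0.006 m and angle between the x axis of dish_b and the x axis of dish_base, either way round below 0.1 rad and angle between the z axis of dish_b and the z axis of dish_base, either way round below 0.05 rad and linear speed of dish_b below 0.02 m/s and angular speed of dish_b below 0.1 rad/s and contact force between the fingers and dish_b below 0.1 N))), for 0.2 s.
2. the other loose dish is fully nested in that one and released (distance of dish_base from where it was at the start of the episode below 0.03 m and angle between dish_base's own z axis and vertical below 0.05 rad and linear speed of each of dish_a, dish_b, dish_base below 0.02 m/s and angular speed of each of dish_a, dish_b, dish_base below 0.1 rad/s and ((z of dish_a in the frame of dish_base between 0.025 and 0.0305 m and horizontal distance between dish_a and dish_base below 0.006 m and angle between the x axis of dish_a and the x axis of dish_base, either way round below 0.1 rad and angle between the z axis of dish_a and the z axis of dish_base, either way round below 0.05 rad and z of dish_b in the frame of dish_a between 0.025 and 0.0305 m and horizontal distance between dish_b and dish_a below 0.006 m and angle between the x axis of dish_b and the x axis of dish_a, either way round below 0.1 rad and angle between the z axis of dish_b and the z axis of dish_a, either way round below 0.05 rad) or (z of dish_b in the frame of dish_base between 0.025 and 0.0305 m and horizontal distance between dish_b and dish_base below 0.006 m and angle between the x axis of dish_b and the x axis of dish_base, either way round below 0.1 rad and angle between the z axis of dish_b and the z axis of dish_base, either way round below 0.05 rad and z of dish_a in the frame of dish_b between 0.025 and 0.0305 m and horizontal distance between dish_a and dish_b below 0.006 m and angle between the x axis of dish_a and the x axis of dish_b, either way round below 0.1 rad and angle between the z axis of dish_a and the z axis of dish_b, either way round below 0.05 rad)) and contact force between the fingers and dish_a below 0.1 N and contact force between the fingers and dish_b below 0.1 N), for 0.2 s.
At the end, for the whole second after the job is handed in: All three kidney dishes form one nested pile on the mat: the bottom dish within 30 mm of where it started and upright to 0.05 rad, each upper dish's origin 25 to 30.5 mm above that of the dish below and within 6 mm sideways, turned with it to 0.1 rad and parallel to 0.05 rad, all at rest (distance of dish_base from where it was at the start of the episode below 0.03 m and angle between dish_base's own z axis and vertical below 0.05 rad and linear speed of each of dish_a, dish_b, dish_base below 0.02 m/s and angular speed of each of dish_a, dish_b, dish_base below 0.1 rad/s and ((z of dish_a in the frame of dish_base between 0.025 and 0.0305 m and horizontal distance between dish_a and dish_base below 0.006 m and angle between the x axis of dish_a and the x axis of dish_base, either way round below 0.1 rad and angle between the z axis of dish_a and the z axis of dish_base, either way round below 0.05 rad and z of dish_b in the frame of dish_a between 0.025 and 0.0305 m and horizontal distance between dish_b and dish_a below 0.006 m and angle between the x axis of dish_b and the x axis of dish_a, either way round below 0.1 rad and angle between the z axis of dish_b and the z axis of dish_a, either way round below 0.05 rad) or (z of dish_b in the frame of dish_base between 0.025 and 0.0305 m and horizontal distance between dish_b and dish_base below 0.006 m and angle between the x axis of dish_b and the x axis of dish_base, either way round below 0.1 rad and angle between the z axis of dish_b and the z axis of dish_base, either way round below 0.05 rad and z of dish_a in the frame of dish_b between 0.025 and 0.0305 m and horizontal distance between dish_a and dish_b below 0.006 m and angle between the x axis of dish_a and the x axis of dish_b, either way round below 0.1 rad and angle between the z axis of dish_a and the z axis of dish_b, either way round below 0.05 rad))); the robot touches nothing.
It fails at once if a bystander is pushed more than 30 mm (distance of any of bowl, brush, clipper, rake, tub, bottle from where it was at the start of the episode above 0.03 m).
It fails at once if a loose dish is dropped (it falls faster than 0.5 m/s, some 13 mm, with no finger on it) ((linear speed of dish_a above 0.5 m/s and contact force between the fingers and dish_a below 0.05 N) or (linear speed of dish_b above 0.5 m/s and contact force between the fingers and dish_b below 0.05 N)).
It fails at once if dishes are rammed onto one another (more than 60 N between two dishes) (contact force between any of dish_a, dish_b and dish_base above 60 N or contact force between dish_a and dish_b above 60 N).
It fails at once if the dish on the mat is pushed more than 40 mm (distance of dish_base from where it was at the start of the episode above 0.04 m).
It also fails if it takes over 56 s, if anything falls off the work surface, if the arm or the gripper's body presses on something with over 40 N, if the wrist force passes 120 N, or if a joint passes its speed limit or range.

ROBOT

A 6-joint arm with a two-finger parallel gripper is mounted at the origin on the work surface. World frame = base frame: x ahead of the robot, y to its left, z up, the work surface at z = 0. Lengths are in m, angles in rad, forces in N, time in s.
With the tool pointing down it reaches from about 0.35 to 0.85 m from the base axis. Payload 8.1 kg.
Tool frame: the origin (TCP) lies midway between the tips of the shut fingers; the grasp point (between the pads) lies 19 mm behind it (robot.grip_point_offset is the distance from the TCP to the grasp point, in m); z points along the fingers, y is the line along which they close (so a half turn about z gives the same grasp; the last joint's range is limited). The gripper opens to 93 mm and grips with 3 to 60 N. Pads are 15 mm wide; open, the fingers measure 128 mm over their backs; the gripper's body (75 mm by 188 mm) begins 65 mm behind the grasp point.
Start: joints at [-1.396, 0.13, 1.488, -0, 1.523, -0.085], TCP at [0.154, -0.58, 0.219] pointing down, gripper open.
Joint ranges: [-2.96, 2.96], [-0.89, 2.26], [0.02, 2.5], [-1.34, 4.48], [0, 2.73], [-2.66, 2.66]. Speed limits (rad/s): [2.39, 2.39, 2.79, 3.14, 3.14, 3.14].

INTERFACE

Orientations are given as a rotation vector (axis times angle).
In Python, from plant import robot, read_camera, job gives the robot as it stands.
- The arm moves only by the shell command python3 -m inch 'ROWS' [FORCE]. ROWS is JSON, one flat list of numbers, 5 for each row, row after row: the shift along the world's x, y, z in mm, then the turn about the world's z in degrees, then the opening in per cent of the stroke, from 0 (shut) to 100 (fully open). In form: [dx, dy, dz, yaw, hand, dx, dy, dz, yaw, hand, ...]. A call has 1 to 10 rows; each row is the pose to reach, as a shift and turn from the pose commanded when the call began; what a row does not reach only later rows make up. A row lasts 1/12 s, in which the tool goes at most 41.7 mm and 7.16 degrees, less where a joint would pass 70% of its speed; a pose out of reach is approached as far as the arm can. A call with a gripper value outside its range is refused whole. The fingers move at their own pace and stop on an object; FORCE is the grip in N (left out, the last holds). Time passes only in rows, so rows that repeat a pose let the fingers close. It gives the time, the measured TCP pose, the force, the opening and the grip force at its end, in the units of the state.
- robot.read_state(): the state, without advancing time (a new reading comes with each control period).
- read_camera(name): name is "scene" or "top" or "wrist"; returns a dict with "image" (420x560x3 uint8, blue, green, red), "K" (3x3 intrinsics, pixels), "D" ([k1, k2, p1, p2, k3] as OpenCV has them; the pictures are not rectified), "extrinsics" (4x4, takes a point from world to camera coordinates); the wrist camera has in their place "mount" (4x4, takes a point from camera to tool coordinates, whose origin is the TCP and whose axes are the flange's). Camera axes: x right, y down, z forward; pixel columns grow to the right and rows downward; lengths in m; the calibration is good to about 2 mm. A picture is of the moment at which its call begins: read the wrist's pose just before it. There is no depth.
- job.close_job(): hands the job in; it is judged then, once.
The state is a dict: "t": time; "q": joint angles; "dq": joint speeds; "joint_torque": joint torques, N m; "tool_pos": TCP position; "orientation": TCP orientation; "force": force on the tool from outside, world axes, zero at the start; "wrist_torque": the same for the moment, N m; "opening": finger opening in m; "gripper_force": force on a finger pad.
Only numpy, scipy, OpenCV 4.12 (cv2) and the standard library are available. Lean on these libraries where they do the work, as an engineer would, in place of code of your own. Each camera call takes 0.05 s, during which the arm holds its last target. There are 200 camera calls.

## Working session

There is one attempt and no reset: what is moved stays moved. The work goes in short steps, Python scripts to look and compute and a shell command to move; the robot and the scene stay as the last step left them, time stands still between calls to the robot, and variables do not carry over. Pictures are saved under pics/ and viewed, at most 10 in all, crops included, and the job is handed in when it is done.

```bash
ls; mkdir -p pics
python3 - <<'E'
from plant import robot, read_camera
import cv2,numpy as np
for n in ("top","scene"):
    c=read_camera(n); cv2.imwrite(f"pics/{n}0.png",c["image"]); print(n,c["K"],c["D"],c["extrinsics"])
s=robot.read_state(); print(s)
c=read_camera("wrist"); print(c["K"],c["D"],c["mount"])
E
```

```text
pics
top [[391.39677101   0.         279.74826456]
 [  0.         391.39677101 210.41820694]
 [  0.           0.           1.        ]] [-0.01362662  0.          0.          0.          0.        ] [[ 9.75387016e-04 -9.99889441e-01  1.48375678e-02 -2.97280430e-02]
 [-9.95488079e-01 -2.37869436e-03 -9.48568695e-02  5.87879667e-01]
 [ 9.48816763e-02 -1.46780997e-02 -9.95380340e-01  1.23949303e+00]
 [ 0.00000000e+00  0.00000000e+00  0.00000000e+00  1.00000000e+00]]
scene [[380.43015293   0.         274.85948999]
 [  0.         380.43015293 209.8087957 ]
 [  0.           0.           1.        ]] [-0.02915643  0.          0.          0.          0.        ] [[ 0.66119118  0.74998719  0.01858599 -0.36067349]
 [ 0.52627619 -0.44602625 -0.72394334 -0.26866911]
 [-0.53465839  0.48844632 -0.68960902  1.59243486]
 [ 0.          0.          0.          1.        ]]
{'t': 0.1, 'q': array([-1.39636547e+00,  1.31127799e-01,  1.48915944e+00, -1.57595638e-05,
        1.52300949e+00, -8.53923513e-02]), 'dq': array([ 0.00031885, -0.00032672, -0.00340699, -0.00014216, -0.00035033,
       -0.00073321]),
[... 201 characters left out ...]
tation': array([-3.11343204e+00, -4.06763045e-01,  1.43751451e-04]), 'force': array([ 0.13407496, -0.24926265,  0.30087864]), 'wrist_torque': array([ 0.02095074, -0.02402385,  0.01333084]), 'gripper_force': 0.0, 'opening': 0.0930344748703799}
[[349.64148481   0.         281.2420265 ]
 [  0.         349.64148481 208.92740323]
 [  0.           0.           1.        ]] [-0.07173134  0.          0.          0.          0.        ] [[-1.04254822e-04 -9.64460676e-01 -2.64226405e-01  7.25389152e-02]
 [ 9.99999980e-01 -5.55796298e-05 -1.91693381e-04  3.00864542e-04]
 [ 1.70195122e-04 -2.64226420e-01  9.64460663e-01 -1.65940720e-01]
 [ 0.00000000e+00  0.00000000e+00  0.00000000e+00  1.00000000e+00]]
```

View pics/top0.png

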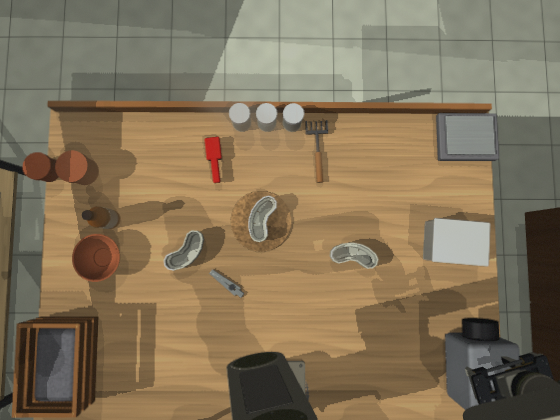

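View pics/scene0.png

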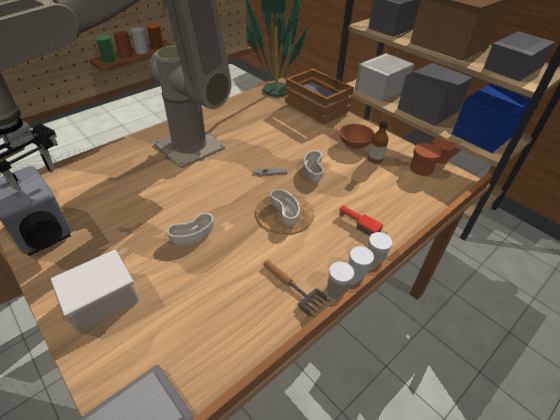

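```bash
cat > h.py <<'E'
import cv2,numpy as np
from plant import robot, read_camera
from scipy.optimize import minimize
from scipy.spatial.transform import Rotation as R
def outline(r):
    t=np.radians(np.linspace(-40,40,40)); c=np.array([0,-75.])
    d=np.c_[np.sin(t),np.cos(t)]
    cap=lambda a,s:[np.array([np.sin(a),np.cos(a)])*75+r*np.array([np.sin(a+b),np.cos(a+b)]) for b in s]
    o=list(d*(75+r))+cap(np.radians(40),np.linspace(0,np.pi,25))+list(d[::-1]*(75-r))+cap(np.radians(-40),np.linspace(np.pi,2*np.pi,25))
    return (np.array(o)+c)/1000
LEV=[(28,.050),(28,.022),(18.5,0.)]
def cam(n):
    s=robot.read_state(); c=read_camera(n)
    if n=="wrist":
        T=np.eye(4);T[:3,:3]=R.from_rotvec(s["orientation"]).as_matrix();T[:3,3]=s["tool_pos"]
        c["extrinsics"]=np.linalg.inv(T@c["mount"])
    return c,s
def proj(c,P):
    E=c["extrinsics"]; return cv2.projectPoints(np.float64(P),cv2.Rodrigues(E[:3,:3])[0],E[:3,3],c["K"],np.float64(c["D"]))[0].reshape(-1,2)
def draw(c,p,z0,S=4):
    m=np.zeros((420*S,560*S),np.uint8); C,s_=np.cos(p[2]),np.sin(p[2])
    for (r,z) in LEV:
        o=outline(r)@np.array([[C,s_],[-s_,C]])+p[:2]
        uv=proj(c,np.c_[o,np.full(len(o),z+z0)])
        cv2.fillPoly(m,[np.int32((uv+.5)*S*16)],255,shift=4)
    return cv2.resize(m,(560,420),interpolation=cv2.INTER_AREA)/255.
def mask(c,seed,sat=50):
    hsv=cv2.cvtColor(c["image"],cv2.COLOR_BGR2HSV)
    m=((hsv[...,1]<sat)).astype(np.uint8)
    cs,_=cv2.findContours(m,cv2.RETR_EXTERNAL,cv2.CHAIN_APPROX_NONE)
    k=max([q for q in cs if cv2.contourArea(q)>150],key=lambda q:cv2.pointPolygonTest(q,seed,True))
    o=np.zeros_like(m);cv2.drawContours(o,[k],-1,1,-1);return o.astype(float)
def fit(c,m,p0,z0):
    best=None
    for dy in (0,.3,-.3):
        q=minimize(lambda v:np.abs(draw(c,[v[0]/100,v[1]/100,v[2]/5],z0)-m).sum(),[p0[0]*100,p0[1]*100,(p0[2]+dy)*5],method="Nelder-Mead",options=dict(initial_simplex=None,xatol=.005,fatol=.2))
        if best is None or q.fun<best.fun:best=q
    v=best.x;return np.array([v[0]/100,v[1]/100,v[2]/5]),best.fun,m.sum()
def ground(c,uv,z):
    n=cv2.undistortPoints(np.float64([[uv]]),c["K"],np.float64(c["D"]))[0,0]
    E=c["extrinsics"];o=-E[:3,:3].T@E[:3,3];d=E[:3,:3].T@[n[0],n[1],1];return o+d*(z-o[2])/d[2]
def show(c,fits,name):
    im=c["image"].copy()
    for p,z in fits:
        k,_=cv2.findContours((draw(c,p,z)>.5).astype(np.uint8),0,2);cv2.drawContours(im,k,-1,(0,0,255),1)
    cv2.imwrite(name,im);return im
E
python3 - <<'E'
from h import *
c,s=cam("top"); f=[]
for n,uv,z,dirn in (("base",(262,219),.006,(-1,-.4)),("L",(185,250),0,(.8,.6)),("R",(354,252),0,(0,-1))):
    # dirn: image direction of bulge
    m=mask(c,uv); X=ground(c,uv,.04)
    Y=ground(c,(uv[0]+20*dirn[0],uv[1]+20*dirn[1]),.04)-X
    p,e,a=fit(c,m,[X[0],X[1],np.arctan2(Y[1],Y[0])-np.pi/2],z); f.append((p,z)); print(n,p.round(4),np.degrees(p[2]).round(1),e,a)
im=show(c,f,"pics/t1.png"); cv2.imwrite("pics/t1c.png",cv2.resize(im[180:310,150:400],None,fx=3,fy=3))
print(R.from_rotvec(s["orientation"]).as_matrix().round(3))
E
```

```text
base [ 0.5664  0.0409 -0.313 ] -17.9 42.192156862745094 834.0
L [ 0.4492  0.2651 -3.8837] -222.5 56.400000000000006 865.0
R [ 0.4565 -0.2654 -1.7338] -99.3 58.78823529411765 826.0
[[ 0.966  0.257 -0.   ]
 [ 0.257 -0.966  0.001]
 [ 0.    -0.001 -1.   ]]
```

View pics/t1c.png

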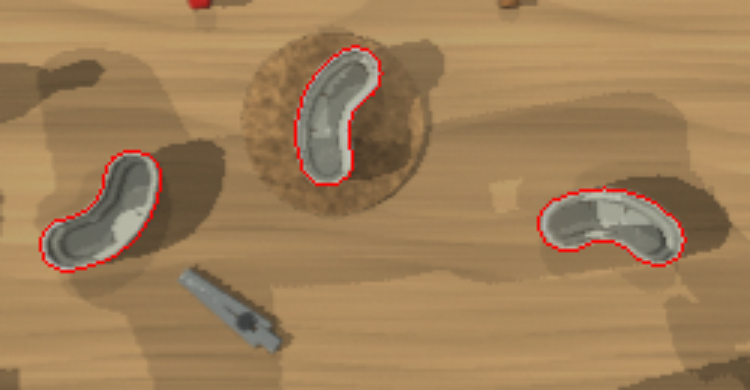

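```bash
python3 -m inch '[40,25,0,7,100, 70,55,0,14,100, 98,87,0,21,100, 125,119,0,28,100, 155,152,0,35,100, 185,184,0,42,100, 212,216,0,49,100, 242,248,0,56,100, 272,280,0,63,100, 302,314,-10,66,100]'; python3 -m inch '[0,0,-20,0,100, 0,0,-20,0,100,0,0,-20,0,100]'
cat > look.py <<'E'
import sys
from h import *
x,y,yaw,z0=map(float,sys.argv[1:5]); off=float(sys.argv[5]); nm=sys.argv[6]
c,s=cam("wrist"); p0=[x,y,np.radians(yaw)]
u=proj(c,[[x,y,z0+.045]])[0]
m=mask(c,tuple(map(float,u))); p,e,a=fit(c,m,p0,z0)
print("dish",p.round(4),np.degrees(p[2]).round(2),"err",e,a)
Rm=R.from_rotvec(s["orientation"]).as_matrix(); psi=np.degrees(np.arctan2(Rm[1,1],Rm[0,1]))
g=p[:2]-.001*np.array([-np.sin(p[2]),np.cos(p[2])])
print("t",s["t"],"tcp",s["tool_pos"].round(4),"psi",psi.round(2),"q6",s["q"][5].round(2))
print("shift mm",((g-s["tool_pos"][:2])*1000).round(1),"turn",((np.degrees(p[2])+90+off-psi+180)%360-180).round(2))
show(c,[(p,z0)],nm)
E
python3 look.py .4565 -.2654 -99.3 0 0 pics/w1.png
```

```text
t: 1.03
tool_pos: [0.4437, -0.2802, 0.2134]
orientation: [2.382, 2.045, 0.001]
force: [0.3, -0.6, 0.6]
opening: 0.0931
gripper_force: 0.0
t: 1.28
tool_pos: [0.4412, -0.2807, 0.1908]
orientation: [-2.388, -2.037, 0.002]
force: [-0.2, 0.3, 0.5]
opening: 0.0928
gripper_force: 0.0
dish [ 0.4553 -0.2679 -1.7455] -100.01 err 290.27450980392155 10270.0
t 1.2833 tcp [ 0.4412 -0.2807  0.1908] psi -9.07 q6 -0.51
shift mm [13.1 13. ] turn -0.94
```

View pics/w1.png

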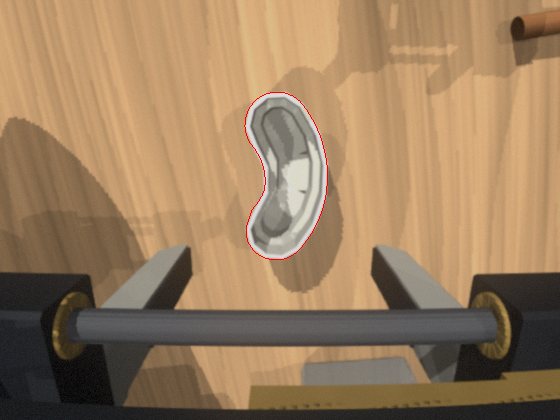

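```bash
python3 -m inch '[13,13,0,-1,100, 13,13,-30,-1,100, 13,13,-70,-1,100, 13,13,-105,-1,100, 13,13,-130,-1,100, 13,13,-130,-1,100]'; python3 look.py .4553 -.2679 -100 0 0 pics/w2.png
```

```text
t: 1.83
tool_pos: [0.4509, -0.2676, 0.0569]
orientation: [-2.405, -2.008, 0.004]
force: [-0.9, 0.2, 0.5]
opening: 0.093
gripper_force: 0.0
dish [ 0.4551 -0.2686 -1.7578] -100.71 err 30410.399999999998 56937.0
t 1.8333 tcp [ 0.4509 -0.2676  0.0569] psi -10.28 q6 -0.45
shift mm [ 3.3 -0.7] turn -0.43
```

View pics/w2.png

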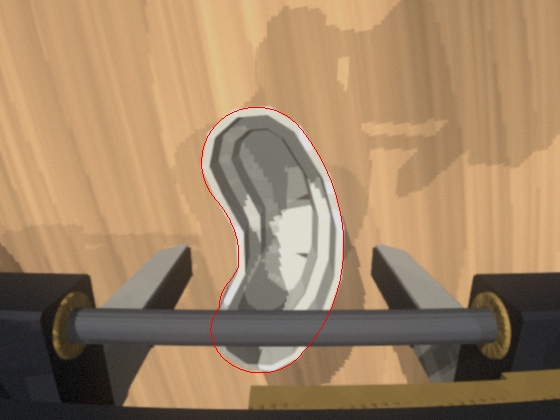

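```bash
python3 -m inch '[2,-1,-31,0,100, 2,-1,-31,0,100, 2,-1,-31,0,50, 2,-1,-31,0,50, 2,-1,-31,0,50, 2,-1,-31,0,50, 2,-1,-31,0,50,2,-1,-31,0,50]' 20; python3 -c "
from h import *
s=robot.read_state();M=R.from_rotvec(s['orientation']).as_matrix();print(s['tool_pos'],np.degrees(np.arctan2(M[1,1],M[0,1])),M[:,2],s['opening'],s['gripper_force'])"
```

```text
t: 2.55
tool_pos: [0.4572, -0.2698, 0.0319]
orientation: [2.408, 2.017, -0.0]
force: [-2.6, -0.2, 1.7]
opening: 0.0576
gripper_force: 1.2
[ 0.45722386 -0.26978883  0.03187432] -10.106598043844425 [ 2.83479388e-04 -5.96445437e-04 -9.99999782e-01] 0.05757458663801223 1.244891881942749
```

```bash
python3 -m inch '[0,0,0,0,50, 0,0,0,0,50,0,0,0,0,40,0,0,0,0,40,0,0,0,0,40]' 25
```

```text
t: 2.97
tool_pos: [0.4571, -0.2697, 0.0317]
orientation: [2.408, 2.017, -0.001]
force: [-3.6, 0.7, 7.5]
opening: 0.0561
gripper_force: 25.0
```

```bash
python3 -m inch '[0,0,10,0,40, 0,0,25,0,40,0,0,50,0,40,0,0,80,0,40,0,0,115,0,40,0,0,145,0,40,0,0,160,0,40,5,5,160,5,40,20,25,160,11,40,35,45,160,18,40]'; python3 -m inch '[15,20,0,6,40, 35,45,0,13,40, 55,70,0,20,40,75,97,0,27,40,95,123,0,34,40,115,150,0,41,40,135,175,0,48,40,155,202,0,54,40,170,222,0,60,40,179,232,0,64,40]'; python3 -m inch '[0,0,0,0,40,0,0,0,0,40,0,0,0,0,40]'; python3 look.py .5664 .0409 -17.9 .006 0 pics/w3.png
```

```text
t: 3.8
tool_pos: [0.4922, -0.2246, 0.1918]
orientation: [2.06, 2.371, 0.0]
force: [0.8, -0.3, -3.4]
opening: 0.0562
gripper_force: 25.0
t: 4.63
tool_pos: [0.6718, 0.0109, 0.1906]
orientation: [-0.482, -3.103, -0.002]
force: [0.5, -0.8, -3.6]
opening: 0.0557
gripper_force: 25.0
t: 4.88
tool_pos: [0.6705, 0.007, 0.1907]
orientation: [-0.497, -3.101, 0.001]
force: [-0.3, 1.0, -2.9]
opening: 0.0558
gripper_force: 25.0
dish [ 0.5892  0.0262 -0.6777] -38.83 err 67044.29019607844 79615.0
t 4.8833 tcp [0.6705 0.007  0.1907] psi 71.78 q6 -1.32
shift mm [-81.9  18.5] turn -20.6
```

View pics/w3.png

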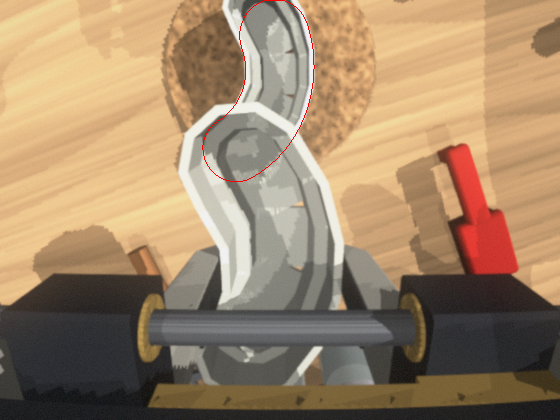

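```bash
python3 -m inch '[-25,-22,0,0,40,-55,-48,0,0,40,-88,-77,0,0,40,-88,-77,0,0,40,-88,-77,0,0,40,-88,-77,0,0,40]'; python3 look.py .5664 .0409 -17.9 .006 0 pics/w4.png
```

```text
t: 5.43
tool_pos: [0.583, -0.0704, 0.1918]
orientation: [0.499, 3.1, 0.0]
force: [-0.3, 0.6, -3.2]
opening: 0.056
gripper_force: 25.0
dish [ 0.565   0.0399 -0.3069] -17.59 err 363.121568627451 11963.0
t 5.4333 tcp [ 0.583  -0.0704  0.1918] psi 71.73 q6 -1.46
shift mm [-18.4 109.4] turn 0.69
```

View pics/w4.png

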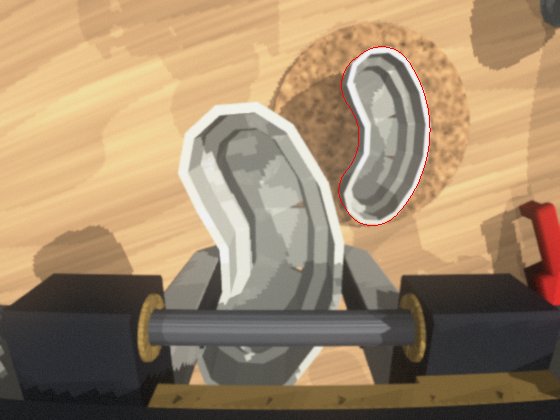

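```bash
cat > held.py <<'E'
from h import *
import h,sys
zoff=float(sys.argv[1]); flip=float(sys.argv[2])
c,s=cam("wrist"); M=R.from_rotvec(s["orientation"]).as_matrix(); t=s["tool_pos"]; psi=np.arctan2(M[1,1],M[0,1])
yaw=psi-np.pi/2+np.radians(flip)
m=mask(c,(250.,180.),60); m[243:]=0
d0=h.draw
def dr(*a):
    o=d0(*a); o[243:]=0; return o
h.draw=dr
p,e,a=fit(c,m,[t[0],t[1],yaw],t[2]-zoff)
d=np.array([-np.sin(p[2]),np.cos(p[2])]); ex=np.array([d[1],-d[0]]); g=p[:2]-.001*d
print("in-hand offset mm: dishx",((g-t[:2])@ex*1000).round(2),"dishy",((g-t[:2])@d*1000).round(2),"yaw",np.degrees(p[2]-yaw).round(2),e,a)
h.draw=d0; show(c,[(p,t[2]-zoff)],"pics/held.png")
E
python3 held.py .0317 0
```

```text
in-hand offset mm: dishx -1.72 dishy -1.62 yaw -1.59 359.79999999999995 17404.0
```

View pics/held.png

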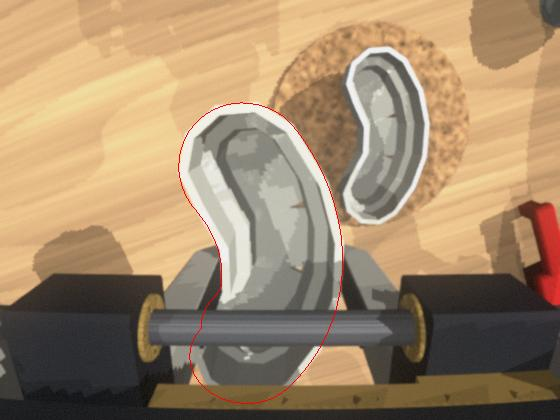

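```bash
python3 -m inch '[-5,30,0,1,40,-10,65,0,1,40,-14,95,0,1,40,-16,110,0,1,40,-16,110,-20,1,40,-16,110,-45,1,40,-16,110,-70,1,40,-16,110,-90,1,40,-16,110,-95,1,40,-16,110,-95,1,40]';python3 -m inch '[0,0,-3,0,40,0,0,-6,0,40,0,0,-8,0,40,0,0,-10,0,40,0,0,-12,0,40,0,0,-14,0,40,0,0,-16,0,40,0,0,-16,0,40]'
```

```text
t: 6.37
tool_pos: [0.566, 0.0412, 0.094]
orientation: [-0.466, -3.103, 0.001]
force: [-0.8, -0.3, -3.4]
opening: 0.0559
gripper_force: 25.0
t: 7.03
tool_pos: [0.5668, 0.0404, 0.0796]
orientation: [-0.468, -3.106, 0.0]
force: [-0.2, 0.7, -2.6]
opening: 0.0562
gripper_force: 25.0
```

```bash
python3 -m inch '[0,0,-2,0,40,0,0,-4,0,40,0,0,-6,0,40,0,0,-8,0,40,0,0,-10,0,40,0,0,-11,0,40,0,0,-11,0,40]';python3 -m inch '[0,0,-1,0,40,0,0,-2,0,40,0,0,-3,0,40,0,0,-3,0,40]'
```

```text
t: 7.62
tool_pos: [0.5668, 0.0404, 0.0686]
orientation: [-0.467, -3.106, 0.0]
force: [0.6, -0.5, -4.8]
opening: 0.0559
gripper_force: 25.0
t: 7.95
tool_pos: [0.5671, 0.0405, 0.0659]
orientation: [-0.467, -3.107, 0.0]
force: [-0.2, -0.7, -2.6]
opening: 0.0558
gripper_force: 25.0
```

```bash
python3 -m inch '[0,0,-1,0,40,0,0,-1,0,40,0,0,-1,0,40]';python3 -m inch '[0,0,-1,0,40,0,0,-1,0,40]'
```

```text
t: 8.2
tool_pos: [0.5672, 0.0405, 0.0658]
orientation: [0.467, 3.106, -0.0]
force: [-4.1, 0.5, 5.3]
opening: 0.056
gripper_force: 25.0
t: 8.37
tool_pos: [0.5673, 0.0404, 0.0657]
orientation: [0.467, 3.106, -0.0]
force: [-8.0, -0.3, 13.5]
opening: 0.0559
gripper_force: 25.0
```

```bash
python3 -m inch '[0,0,1,0,40,0,0,2,0,60,0,0,2,0,75,0,0,2,0,90,0,0,2,0,100,0,0,2,0,100]';python3 -m inch '[0,0,15,0,100,0,0,40,0,100,0,0,80,0,100,0,0,120,0,100,0,0,150,0,100]'
python3 - <<'E'
from h import *
c,s=cam("top")
print(s["tool_pos"],s["opening"],s["t"])
cv2.imwrite("pics/t2.png",cv2.resize(c["image"][170:310,150:400],None,fx=3,fy=3))
E
```

```text
t: 8.87
tool_pos: [0.5672, 0.0404, 0.066]
orientation: [0.468, 3.106, 0.0]
force: [-0.3, 0.3, -0.8]
opening: 0.0781
gripper_force: 0.0
t: 9.28
tool_pos: [0.5677, 0.0404, 0.2195]
orientation: [0.467, 3.104, 0.001]
force: [1.3, -0.4, 0.0]
opening: 0.0931
gripper_force: 0.0
[0.56774185 0.04044752 0.21950444] 0.09312159590025097 9.2833
```

```bash
python3 -m inch '[0,0,0,0,100,0,0,0,0,100,0,0,0,0,100]' | head -2; python3 look.py .566 .0405 -17.2 .034 0 pics/w5.png
```

```text
t: 9.58
tool_pos: [0.5663, 0.0405, 0.2144]
dish [ 0.5647  0.0414 -0.2998] -17.18 err 328.1725490196078 10659.0
t 9.5833 tcp [0.5663 0.0405 0.2144] psi 72.88 q6 -1.29
shift mm [-2. -0.] turn -0.06
```

View pics/w5.png

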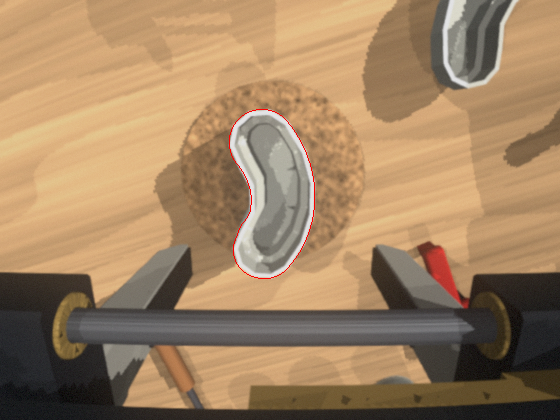

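```bash
python3 -m inch '[-10,20,0,-5,100,-30,55,0,-11,100,-48,92,0,-18,100,-66,128,-5,-23,100,-85,163,-10,-25,100,-103,198,-20,-25,100,-117,225,-25,-25,100,-117,225,-25,-25,100,-117,225,-25,-25,100,-117,225,-25,-25,100]'; python3 look.py .4492 .2651 137.5 0 180 pics/w6.png
```

```text
t: 10.47
tool_pos: [0.4498, 0.2649, 0.19]
orientation: [-1.127, -2.931, 0.003]
force: [-0.1, -0.0, 0.8]
opening: 0.0931
gripper_force: 0.0
dish [0.4489 0.2627 2.397 ] 137.34 err 309.0313725490196 9896.0
t 10.4667 tcp [0.4498 0.2649 0.19  ] psi 47.93 q6 -0.4
shift mm [-0.2 -1.4] turn -0.58
```

```bash
python3 -m inch '[0,-1,-20,-1,100,0,-1,-55,-1,100,0,-1,-95,-1,100,0,-1,-130,-1,100,0,-1,-150,-1,100,0,-1,-161,-1,100,0,-1,-161,-1,100,0,-1,-161,-1,100,0,-1,-161,-1,50,0,-1,-161,-1,50]' 25; python3 -m inch '[0,0,0,0,45,0,0,0,0,45,0,0,0,0,45,0,0,0,0,40,0,0,0,0,40,0,0,0,0,40]'
```

```text
t: 11.35
tool_pos: [0.452, 0.265, 0.0324]
orientation: [1.154, 2.919, 0.004]
force: [0.4, 0.3, -0.1]
opening: 0.084
gripper_force: 0.0
t: 11.85
tool_pos: [0.4502, 0.2645, 0.0304]
orientation: [1.154, 2.922, 0.0]
force: [-1.2, -0.3, 4.9]
opening: 0.0559
gripper_force: 25.0
```

```bash
python3 -m inch '[0,0,10,0,40,0,0,25,0,40,0,0,50,0,40,0,0,80,0,40,0,0,115,-5,40,0,0,145,-12,40,0,0,160,-19,40,5,-5,160,-26,40,10,-12,160,-33,40,17,-20,160,-40,40]'; python3 -m inch '[8,-10,0,-7,40,16,-20,0,-14,40,24,-30,0,-21,40,32,-40,0,-28,40,40,-50,0,-35,40,48,-60,0,-42,40,56,-70,0,-49,40,64,-80,0,-56,40,72,-86,0,-63,40,80,-94,0,-70,40]'; python3 -m inch '[0,0,0,-7,40,0,0,0,-14,40,0,0,0,-21,40,0,0,0,-28,40,0,0,0,-35,40,0,0,0,-40,40,0,0,0,-44,40,0,0,0,-44,40,0,0,0,-44,40]';  python3 look.py .566 .0405 -17.2 .034 180 pics/w7.png; python3 held.py .0304 180
```

```text
t: 12.68
tool_pos: [0.4667, 0.2445, 0.1905]
orientation: [-2.09, -2.345, 0.0]
force: [0.2, -0.7, -3.4]
opening: 0.0563
gripper_force: 25.0
t: 13.52
tool_pos: [0.5468, 0.15, 0.1897]
orientation: [-3.057, -0.721, 0.002]
force: [0.4, 1.1, -3.4]
opening: 0.0559
gripper_force: 25.0
t: 14.27
tool_pos: [0.5467, 0.1504, 0.1898]
orientation: [3.107, -0.464, -0.001]
force: [0.0, -0.0, -3.6]
opening: 0.056
gripper_force: 25.0
dish [ 0.5649  0.0432 -0.2953] -16.92 err 53225.88627450981 67618.0
t 14.2667 tcp [0.5467 0.1504 0.1898] psi -106.98 q6 2.05
shift mm [  17.9 -108.1] turn 0.06
in-hand offset mm: dishx 33.05 dishy 10.94 yaw -34.27 7758.549019607844 30555.0
```

View pics/w7.png

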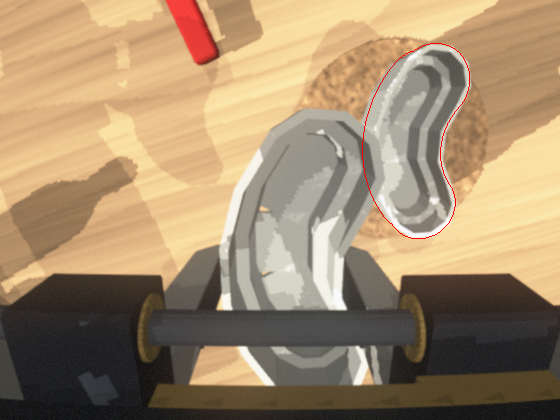

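```bash
python3 -m inch '[4,15,0,0,40,9,29,0,0,40,9,29,0,0,40,9,29,0,0,40,9,29,0,0,40]';  python3 look.py .566 .0405 -17.2 .034 180 pics/w8.png; sed -i 's/250.,180/290.,180/' held.py; python3 held.py .0304 180
```

```text
t: 14.78
tool_pos: [0.5559, 0.1796, 0.1898]
orientation: [3.106, -0.466, -0.001]
force: [-1.4, 0.1, -2.8]
opening: 0.0562
gripper_force: 25.0
dish [ 0.5648  0.0433 -0.2877] -16.48 err 1144.227450980392 15788.0
t 14.7833 tcp [0.5559 0.1796 0.1898] psi -107.05 q6 2.09
shift mm [   8.6 -137.2] turn 0.57
in-hand offset mm: dishx -1.57 dishy -0.03 yaw -0.16 444.48235294117643 16506.0
```

```bash
sed 's/^x,y,yaw/import h; h.LEV+=[(28,-.006),(18.5,-.028)]\nx,y,yaw/' look.py > look2.py; python3 look2.py .566 .0405 -17.2 .034 180 pics/w9.png
```

```text
dish [ 0.5636  0.0412 -0.2819] -16.15 err 641.6235294117647 15771.0
t 14.8833 tcp [0.556  0.1792 0.1899] psi -107.1 q6 2.09
shift mm [   7.3 -138.9] turn 0.95
```

```bash
python3 -m inch '[2,-35,0,0,40,5,-75,0,0,40,8,-110,0,0,40,10,-132,0,0,40,10,-139.5,0,0,40,10,-139.5,-20,0,40,10,-139.5,-45,0,40,10,-139.5,-60,0,40,10,-139.5,-67,0,40,10,-139.5,-67,0,40]';python3 -m inch '[0,0,-3,0,40,0,0,-6,0,40,0,0,-8,0,40,0,0,-10,0,40,0,0,-12,0,40,0,0,-14,0,40,0,0,-16,0,40,0,0,-16,0,40]'
```

```text
t: 15.77
tool_pos: [0.5644, 0.0402, 0.1208]
orientation: [3.106, -0.467, -0.006]
force: [-0.8, 0.3, -2.9]
opening: 0.0559
gripper_force: 25.0
t: 16.43
tool_pos: [0.5658, 0.0399, 0.1065]
orientation: [3.107, -0.467, -0.001]
force: [-0.3, 0.2, -3.8]
opening: 0.0561
gripper_force: 25.0
```

Entered without contact (foot 8 mm below the rim).

```bash
python3 -m inch '[0,0,-2,0,40,0,0,-4,0,40,0,0,-6,0,40,0,0,-8,0,40,0,0,-10,0,40,0,0,-11,0,40,0,0,-11,0,40]';python3 -m inch '[0,0,-1,0,40,0,0,-2,0,40,0,0,-3,0,40,0,0,-3,0,40]'; python3 -m inch '[0,0,-1,0,40,0,0,-1,0,40]'
```

```text
t: 17.02
tool_pos: [0.5658, 0.0399, 0.0956]
orientation: [3.107, -0.467, -0.001]
force: [-0.7, 0.2, -1.9]
opening: 0.0559
gripper_force: 25.0
t: 17.35
tool_pos: [0.566, 0.04, 0.0928]
orientation: [3.107, -0.467, -0.0]
force: [1.0, 0.2, -4.2]
opening: 0.0563
gripper_force: 25.0
t: 17.52
tool_pos: [0.5663, 0.0399, 0.0924]
orientation: [-3.107, 0.467, -0.001]
force: [-1.2, -0.4, 0.1]
opening: 0.056
gripper_force: 25.0
```

Force has just begun to rise at the expected home height; a touch more, then release.

```bash
python3 -m inch '[0,0,-1,0,40,0,0,-1,0,40]'; python3 -m inch '[0,0,1,0,40,0,0,1,0,60,0,0,1,0,75,0,0,1,0,90,0,0,1,0,100,0,0,1,0,100]';python3 -m inch '[0,0,15,0,100,0,0,40,0,100,0,0,80,0,100,0,0,120,0,100,0,0,130,0,100,0,0,130,0,100,0,0,130,0,100]'; python3 look2.py .566 .0405 -17.2 .062 180 pics/w10.png
```

```text
t: 17.68
tool_pos: [0.5664, 0.04, 0.0923]
orientation: [-3.107, 0.467, -0.001]
force: [-4.7, 0.6, 7.7]
opening: 0.0562
gripper_force: 25.0
t: 18.18
tool_pos: [0.5663, 0.0399, 0.0921]
orientation: [-3.107, 0.468, -0.0]
force: [-0.2, -0.1, -0.1]
opening: 0.0782
gripper_force: 0.0
t: 18.77
tool_pos: [0.5667, 0.04, 0.2227]
orientation: [-3.106, 0.467, -0.003]
force: [0.6, -0.6, -0.9]
opening: 0.0929
gripper_force: 0.0
dish [ 0.5657  0.0403 -0.2972] -17.03 err 380.1215686274509 11947.0
t 18.7667 tcp [0.5667 0.04   0.2227] psi -107.11 q6 1.85
shift mm [-1.2 -0.6] turn 0.09
```

```bash
python3 -c "
from plant import job
print(job.close_job())"
```

```text
the job is handed in; nothing more can be done
None
```

I nested both loose dishes onto the dish on the mat and handed the job in at about 19 s. Each touched down within 0.1 mm of its expected seated height, and contact forces stayed below about 16 N. A final wrist-camera fit matches an aligned pile, but the hand-in gave no verdict.

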